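# Open the vent flap wide on its stay

## Task

Set the cabinet's vent flap wide open: lift its stay off the pin, pull the flap open with it and drop the hole nearest the flap over the pin, so that the stay lies flat and the pin holds the flap open when you let go. Be gentle: feel for the pin instead of leaning on it with the stay, do not let the sprung flap fall shut on the way, and leave the other things where they are.

Things in the scene. Friction and masses are not known exactly. Their poses are not given: they have to be found in the camera images.
- cabinet: White sheet-metal extraction cabinet, fixed, 300 x 170 x 130 mm high. Origin at bench level in the middle of its front edge; the front, with the vent opening and its flap, looks along its -y; z is up. A dark sill plate, 6 mm thick, runs out from the front to y -210 mm, x -60 to 20.
- vent_flap (a joint): Vent flap, an upright aluminium plate 114 mm wide, 92 mm high. 0 = shut, grows as it swings out, radians. Its spring (0.32 N m when nearly shut, 0.4 when wide open) always pulls it shut. It starts ajar at 0.1 to 0.25, held by the stay; with the middle hole on the pin it stands at 0.45 to 0.6, with the inner hole at 0.8 to 1.
- stay: The stay: flat steel bar 248 x 28 x 5 mm (36 wide around the slot), about 0.16 kg. Origin at its pivot on the flap, mid thickness, 18.5 mm above the bench; x runs along the bar to the knob, z up. The pivot swivels freely about the vertical and lets the bar tip up to 0.7 rad, not below level. Three through holes at x = 106 (inner, nearest the flap), 137 (middle) and 168 mm (outer slot).
- stay_knob (a point): Centre of the black ball knob, 22 mm in diameter, on a 10 mm stem at the free end of the stay: at x 225, z 33.5 mm of the stay, 52 mm above the bench when the stay lies flat. The place to grip; the ball can turn between the fingers. Holding the flap open takes 3 to 7 N here; arm and grip give a millimetre or two under it.
- pin_foot: Round steel foot of the pin, 32 mm across, on the sill at x -20, y -190 mm of the cabinet. Origin on its axis at bench level. The pin on it is upright, 8 mm thick, flat-topped, top 30 mm above the bench. It is clamped off the foot's axis by up to 5 mm in the cabinet's x, 2 mm in y, differently each time; its true place is not measured. It does not shift. A hole lifted 14 mm clears it.
- alu_block: Bystander: drilled aluminium block, 50 x 50 x 48 mm, loose. Origin under its centre.
- parts_tray: Bystander: grey sorting tray, 130 x 90 x 22 mm, loose. Origin under its centre.
- screwdriver: Bystander: screwdriver with a green handle lying loose on top of the cabinet, 130 mm above the bench.
- flux_jar: Bystander: small jar with white cap, 48 mm across, 70 mm high, loose. Origin under its centre.
- flap_hinge (a point): The flap's upright hinge line on the cabinet's front, at x -60, y 0 mm of the cabinet. In the cabinet's frame the stay's pivot, at flap angle t, is at x = -60 + 100 cos t - 12 sin t, y = -100 sin t - 12 cos t (mm).
- hole_inner (a point): Centre of the round inner hole, 9.5 mm wide, at mid thickness of the bar, 106 mm from the pivot: the one to drop over the pin. The middle hole is just like it.
- hole_outer (a point): Centre of the outer hole, an oblong slot 15.5 mm along the bar and 20.5 mm across it, 168 mm from the pivot: over the pin at the start. The spring pulls its straight edge on the knob side against the pin, whose axis is then 3.75 mm from this point along the bar, towards the knob, and anywhere across it.

How it is judged (in metres and radians):
On the way:
1. the stay is lifted clear of the pin (angle between stay's own z axis and vertical above 0.09 rad), for 0.1 s.
At the end, for the whole second after the job is handed in: The inner hole is on the pin (foot's axis within 6 mm of it along, 8 mm across the stay), the stay lies flat within 0.03 rad, the flap is open over 0.75 rad and its spring is carried by the pin (over 1.5 N between them), all released and at rest (x of pin_foot in the frame of stay between 0.1 and 0.112 m and y of pin_foot in the frame of stay between -0.008 and 0.008 m and angle between stay's own z axis and vertical below 0.03 rad and value of joint vent_flap above 0.75 rad and contact force between stay and pin_foot above 1.5 N and linear speed of stay below 0.02 m/s); the robot touches nothing.
It fails at once if the stay presses on the pin with more than 20 N (contact force between stay and pin_foot above 20 N).
It fails at once if the flap falls shut (value of joint vent_flap below 0.05 rad).
It fails at once if a bystander is moved by more than 15 mm (distance of any of alu_block, parts_tray, screwdriver, flux_jar from where it was at the start of the episode above 0.015 m).
It also fails if it takes over 72 s, if anything falls off the work surface, if the arm or the gripper's body presses on something with over 40 N, if the wrist force passes 120 N, or if a joint passes its speed limit or range.

## Robot

A 6-joint arm with a two-finger parallel gripper is mounted at the origin on the work surface. World frame = base frame: x ahead of the robot, y to its left, z up, the work surface at z = 0. Lengths are in mm, angles in rad, forces in N, time in s.
With the tool pointing down it reaches from about 275 to 725 mm from the base axis. Payload 5.6 kg.
Tool frame: the origin (TCP) lies on the centre line of the jaws, within the pads' length; the fingertips stand tips_ahead ahead of it and the grasp point (between the pads) lies 8 mm behind it (tips_ahead is the distance from the TCP to the fingertips, in mm); z points along the fingers, y is the line along which they close (so a half turn about z gives the same grasp; the last joint's range is limited). The gripper opens to 85 mm and grips with 20 to 120 N. Pads are 22 mm wide; open, the fingers measure 114 mm over their backs; the gripper's body (76 mm by 85 mm) begins 54 mm behind the grasp point. The pads swing forward as they close: fully open they stand 13 mm farther back than shut.
Start: joints at [-1.061, 0.255, 0.108, 0, -1.424, -0.285], TCP at [122.622, -536.15, 242.283] pointing down, gripper open.
Joint ranges: [-2.95, 2.95], [-1.21, 1.97], [-1.09, 1.5], [-2.87, 1.71], [-2.94, -0.07], [-3.05, 3.05]. Speed limits (rad/s): [2.57, 2.57, 3.14, 3.14, 3.14, 3.14].

## Interface

Orientations are given as a unit quaternion [w, x, y, z].
In Python, from station import observe, capture, close_job, cut_out, pinpoint, tips_ahead gives the robot as it stands. The module is installed in compiled form; this text tells all that it offers.
- The arm moves only by the tool servo_tool, never from a script. Its arguments are lists of equal length, an entry for each row: "angular": the turn, a rotation vector about the tool's x, y, z in degrees, a list of three; "slide": the shift along the tool's x, y, z in mm, a list of three; "hand": the finger opening in mm, from 0 to 85.4. In form: {"angular": [[wx, wy, wz], ...], "slide": [[x, y, z], ...], "hand": [hand, ...]}. A call has 1 to 12 rows; each row shifts and turns the commanded pose from where the row before left it, along the tool's axes as they then stand; what a row does not reach is not made up. A row lasts 1/8 s, in which the tool goes at most 62.5 mm and 10.7 degrees, less where a joint would pass 70% of its speed; a pose out of reach is approached as far as the arm can. A call with a gripper value outside its range is refused whole. The fingers move at their own pace and stop on an object; "newtons" is the grip in N (left out, the last holds). Time passes only in rows, so rows that do not move let the fingers close. It gives the time, the measured TCP pose, the force, the opening and the grip force at its end, in the units of the state.
- observe(): the state, without advancing time (a new reading comes with each control period).
- capture(name): name is "side" or "top" or "wrist"; returns a dict with "pixels" (480x640x3 uint8, blue, green, red), "fx", "fy", "cx", "cy" (pixels), "world_to_cam" (4x4, takes a point from world to camera coordinates); the wrist camera has in their place "hand_eye" (4x4, takes a point from camera to tool coordinates, whose origin is the TCP and whose axes are the flange's). Camera axes: x right, y down, z forward; pixel columns grow to the right and rows downward; lengths in mm; the calibration is good to about 2 mm. A picture is of the moment at which its call begins: read the wrist's pose just before it. There is no depth.
- close_job(): hands the job in; it is judged then, once.
Trained networks look in a picture, given as the dict that the camera call returned (one of the last four; its "shot" number tells which), for a name from the list of things; names that differ only in an ending like _2 or _b are one class to them, and where a whole thing is asked for, a point or a joint stands for the part that bears it (a point fixed in the world has none). Each returns a list of dicts, best first, with "conf" (0 to 1); they miss things now and then, are a little off and sometimes report something else, mostly with a low value. They report only what shows in the picture. A call takes as long as a camera call.
- cut_out(picture, name): "mask" (480x640 bool, what is visible of it).
- pinpoint(picture, name): "location" ([x, y, z] in mm, in world coordinates, good to about 4 mm: a listed point, or the origin of a listed thing).
The state is a dict: "clock": time; "joints": joint angles; "qvel": joint speeds; "joint_efforts": joint torques, N m; "eef_pos": TCP position; "eef_rot": TCP orientation; "wrist_force": force on the tool from outside, world axes, zero at the start; "wrist_torque": the same for the moment, N m; "grip_width": finger opening in mm; "grip_force": force on a finger pad.
Only numpy, scipy, OpenCV 4.12 (cv2) and the standard library are available. Lean on these libraries where they do the work, as an engineer would, in place of code of your own. Each camera call takes 0.05 s, during which the arm holds its last target. There are 200 camera calls.

## Working session

There is one attempt and no reset: what is moved stays moved. The work goes in short steps, Python scripts to look and compute and a tool call to move; the robot and the scene stay as the last step left them, time stands still between calls to the robot, and variables do not carry over. Pictures are saved under pics/ and viewed, at most 10 in all, crops included, and the job is handed in when it is done.

Besides the shell and the picture viewer there is one more tool, called after "Call:" by a JSON object that holds its "fn" and its "kwargs", one argument or row to a line. servo_tool: Moves the arm, as the interface text tells. Its arguments: {"type":"object","properties":{"angular":{"type":"array","items":{"type":"array","items":{"type":"number"}}},"slide":{"type":"array","items":{"type":"array","items":{"type":"number"}}},"hand":{"type":"array","items":{"type":"number"}},"newtons":{"type":"number"}},"required":["angular","slide","hand"]}

```bash
mkdir -p pics
python3 - <<'E'
from station import *
import cv2,numpy as np
s=observe(); print({k:np.round(v,3).tolist() for k,v in s.items()}); print(tips_ahead)
for n in ["top","side"]:
    c=capture(n); cv2.imwrite(f"pics/{n}0.png",c["pixels"])
    print(n,c["fx"],np.round(c["world_to_cam"],3).tolist())
    for t in ["cabinet","pin_foot","stay","stay_knob","flap_hinge","hole_outer","hole_inner","alu_block","parts_tray","flux_jar","screwdriver"]:
        r=pinpoint(c,t); print(t,[(np.round(q["location"],1).tolist(),round(q["conf"],2)) for q in r[:2]])
E
```

```text
{'clock': 0.0, 'joints': [-1.061, 0.256, 0.107, -0.0, -1.424, -0.285], 'qvel': [0.001, 0.002, 0.002, 0.001, 0.001, 0.0], 'joint_efforts': [0.002, -38.663, 23.795, 5.365, -0.006, 0.0], 'eef_pos': [122.561, -535.678, 241.385], 'eef_rot': [-0.0, -0.112, 0.994, 0.001], 'wrist_force': [0.232, -0.204, -0.091], 'wrist_torque': [-0.027, -0.03, -0.003], 'grip_force': 0.0, 'grip_width': 85.531}
11.0
top 535.6673878136988 [[-0.007, -1.0, 0.006, 121.041], [-0.974, 0.006, -0.226, 631.391], [0.226, -0.007, -0.974, 928.871], [0.0, 0.0, 0.0, 1.0]]
cabinet [([624.8, 255.3, -1.9], 0.9), ([564.7, 243.7, 20.4], 0.24)]
pin_foot [([768.9, 14.4, -1.6], 0.2)]
stay [([662.0, 232.9, 19.9], 0.61)]
stay_knob [([613.0, 8.9, 46.8], 0.82)]
flap_hinge [([564.4, 243.3, 20.8], 0.66)]
hole_outer [([625.7, 68.7, 19.6], 0.92)]
hole_inner [([635.1, 125.4, 19.1], 0.72)]
alu_block [([742.1, 173.3, -0.3], 0.93)]
parts_tray [([449.9, 107.5, -0.1], 0.92)]
flux_jar []
screwdriver [([614.4, 351.4, 131.2], 0.56)]
side 476.4910896218604 [[-0.989, -0.149, 0.006, 606.469], [-0.115, 0.739, -0.664, 55.254], [0.094, -0.657, -0.748, 1000.98], [0.0, 0.0, 0.0, 1.0]]
cabinet [([626.8, 253.4, 1.1], 0.61)]
pin_foot [([631.6, 66.4, -0.5], 0.39)]
stay []
stay_knob [([616.4, 9.9, 51.4], 0.72)]
flap_hinge []
hole_outer [([629.5, 65.7, 22.1], 0.64)]
hole_inner [([643.9, 128.3, 16.2], 0.8)]
alu_block [([742.2, 170.3, 1.4], 0.83)]
parts_tray [([449.8, 104.0, 3.8], 0.95)]
flux_jar [([773.6, 13.6, 1.1], 0.8)]
screwdriver [([613.6, 344.6, 133.1], 0.95)]
```

View pics/top0.png

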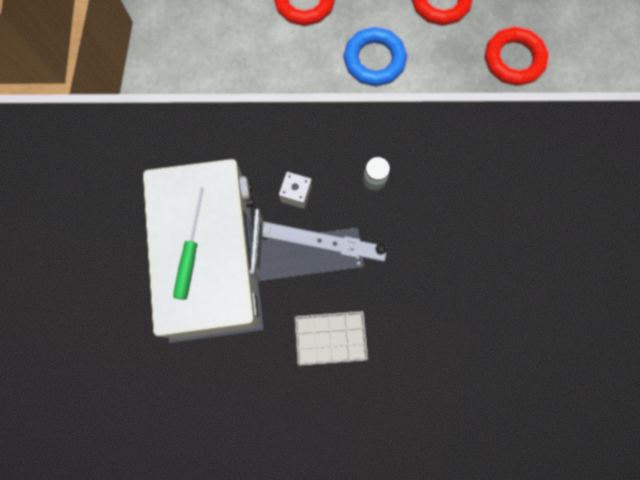

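View pics/side0.png

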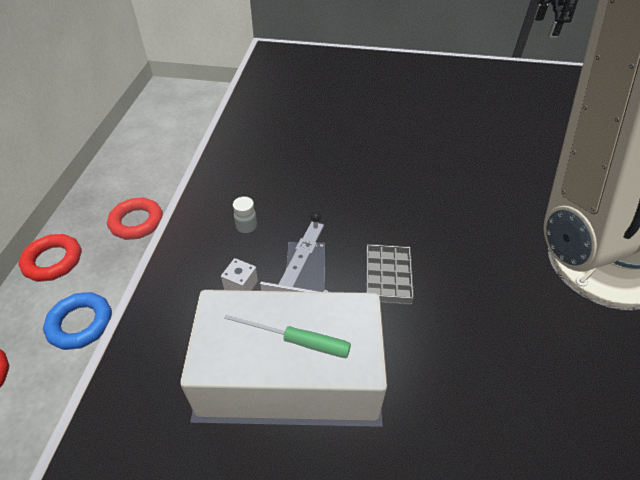

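The top view shows the stay running from the flap at px (265,228) to the knob at (381,249). The cabinet front faces world -y at a yaw of about +5°. The tray, block and jar are all clear of the knob, so I'm moving to a hover above it.

Call:
{"fn": "servo_tool", "kwargs": {
  "angular": [
    [0,0,0],
    [0,0,0],
    [0,0,0],
    [0,0,0],
    [0,0,0],
    [0,0,0],
    [0,0,0],
    [0,0,0],
    [0,0,0],
    [0,0,0],
    [0,0,0],
    [0,0,0]
  ],
  "slide": [
    [-50,35.2,0],
    [-50,35.2,0],
    [-50,35.2,0],
    [-50,35.2,0],
    [-50,35.2,0],
    [-50,35.2,0],
    [-50,35.2,0],
    [-50,35.2,0],
    [-50,35.2,0],
    [-50,35.2,0],
    [-50,35.2,0],
    [-50,35.2,0]
  ],
  "hand": [85,85,85,60,60,60,50,50,50,50,50,50]
}}

```text
clock: 2.7
eef_pos: [614.5, 11.0, 242.5]
eef_rot: [0.0, -0.112, 0.994, -0.0]
wrist_force: [0.1, -2.0, 1.2]
grip_width: 50.2
grip_force: 0.0
```

Call:
{"fn": "servo_tool", "kwargs": {
  "angular": [
    [0,0,-10.6],
    [0,0,-10.6],
    [0,0,-10.6],
    [0,0,-10.6],
    [0,0,-10.6],
    [0,0,-10.6],
    [0,0,0]
  ],
  "slide": [
    [0,0,10],
    [0,0,10],
    [0,0,10],
    [0,0,10],
    [0,0,10],
    [0,0,10],
    [0,0,0]
  ],
  "hand": [50,50,50,50,50,50,50],
  "newtons": 50
}}

```text
clock: 3.58
eef_pos: [612.9, 9.3, 181.4]
eef_rot: [-0.001, -0.618, 0.786, 0.0]
wrist_force: [-0.1, 0.1, 0.3]
grip_width: 50.1
grip_force: 0.0
```

```bash
cat > h.py <<'E'
from station import *
import cv2,numpy as np
from scipy.spatial.transform import Rotation as Ro
def pose():
    s=observe(); q=s["eef_rot"]; T=np.eye(4); T[:3,:3]=Ro.from_quat([q[1],q[2],q[3],q[0]]).as_matrix(); T[:3,3]=s["eef_pos"]; return T,s
def shot(n):
    T,s=pose(); c=capture(n)
    W=c["world_to_cam"] if n!="wrist" else np.linalg.inv(T@c["hand_eye"])
    return c,np.array(W),T
def proj(c,W,p):
    q=W[:3,:3]@np.array(p,float)+W[:3,3]; return np.array([c["fx"]*q[0]/q[2]+c["cx"],c["fy"]*q[1]/q[2]+c["cy"]])
def ray(c,W,uv,z):
    R=W[:3,:3]; o=-R.T@W[:3,3]; d=R.T@np.array([(uv[0]-c["cx"])/c["fx"],(uv[1]-c["cy"])/c["fy"],1]); return o+d*(z-o[2])/d[2]
E
python3 - <<'E'
from h import *
c,W,T=shot("wrist"); cv2.imwrite("pics/w0.png",c["pixels"]); print(np.round(T,3).tolist())
print(np.round(np.linalg.inv(W)[:3],2).tolist(),c["fx"])
for n in ["wrist","top","side"]:
    if n!="wrist": c=capture(n)
    for t in ["cabinet","pin_foot","stay","stay_knob","flap_hinge","hole_outer","hole_inner"]:
        r=pinpoint(c,t); print(n,t,[(np.round(q["location"],1).tolist(),round(q["conf"],2)) for q in r[:2]])
E
```

```text
[[-0.235, -0.972, -0.002, 612.856], [-0.972, 0.235, -0.0, 9.28], [0.001, 0.002, -1.0, 181.43], [0.0, 0.0, 0.0, 1.0]]
[[-0.97, 0.23, 0.06, 596.15], [0.24, 0.94, 0.26, -56.45], [0.0, 0.27, -0.96, 314.17]] 354.574535321234
wrist cabinet []
wrist pin_foot [([627.1, 59.0, -0.2], 0.7)]
wrist stay []
wrist stay_knob [([617.9, 8.5, 48.2], 0.74)]
wrist flap_hinge [([742.6, 174.5, 0.8], 0.62)]
wrist hole_outer [([624.9, 70.2, 16.3], 0.91)]
wrist hole_inner [([639.6, 127.0, 17.4], 0.57)]
top cabinet [([621.5, 258.5, 0.8], 0.87), ([623.8, 70.4, 20.8], 0.63)]
top pin_foot [([624.4, 64.2, 1.0], 0.54)]
top stay [([612.6, 12.7, 47.2], 0.67), ([626.7, 67.8, 18.6], 0.27)]
top stay_knob [([615.6, 12.0, 50.8], 0.78)]
top flap_hinge [([565.3, 244.8, 21.0], 0.87)]
top hole_outer [([622.8, 70.4, 17.7], 0.69)]
top hole_inner []
side cabinet [([628.1, 64.7, -0.2], 0.64), ([624.0, 250.0, -2.7], 0.6)]
side pin_foot [([631.1, 63.9, -4.6], 0.36)]
side stay []
side stay_knob [([615.0, 9.6, 47.1], 0.76)]
side flap_hinge []
side hole_outer [([630.2, 67.5, 17.0], 0.94)]
side hole_inner [([644.5, 127.5, 16.0], 0.67)]
```

View pics/w0.png

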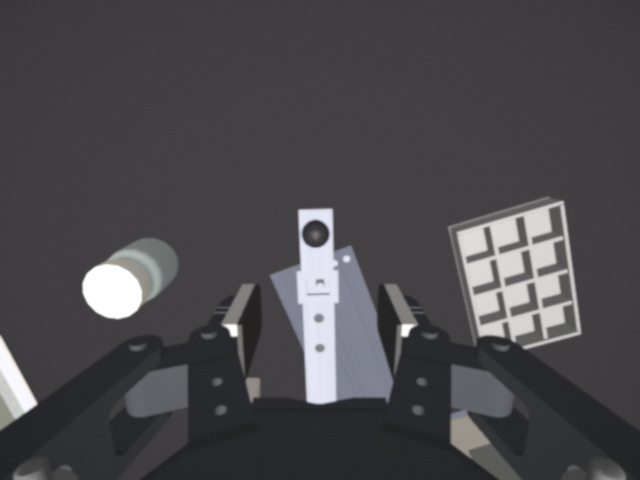

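In the wrist view the knob is at px (315,233), the slot with the pin in it at about (319,285), and the round holes at (319,318) and (320,348). I'm turning these pixels into positions.

Run:
```python
from h import *
c,W,T=shot("wrist"); im=c["pixels"]
print("knob",ray(c,W,(315,233),52))
for uv in [(319,318),(320,348)]: print("hole",ray(c,W,uv,20))
for uv in [(320,285)]: print("pin",ray(c,W,uv,30))
m=cut_out(c,"stay_knob")
for q in m[:2]: print(q["conf"],q["mask"].sum(),np.argwhere(q["mask"]).mean(0))
cv2.imwrite("pics/w1.png",cv2.resize(im[200:360,260:420],(800,800*160//160))[:600] if 0 else cv2.resize(im[215:365,250:400],(600,600),interpolation=cv2.INTER_CUBIC))
```

```text
knob [615.46683891   9.82625579  52.        ]
hole [633.43558816  97.3688704   20.        ]
hole [639.88979577 128.10654774  20.        ]
pin [623.91079003  61.59784816  30.        ]
0.62 5599 [301.29201643 318.38363994]
```

View pics/w1.png

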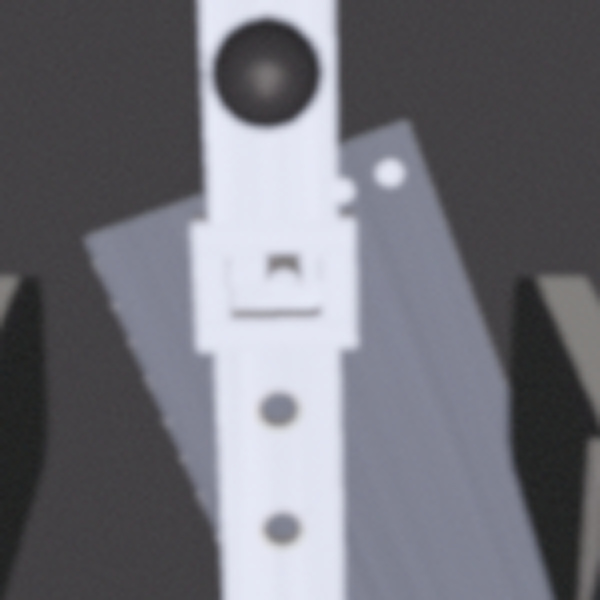

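The pin shows dark in the slot at crop (283,263), about 1.5 mm to the right of the bar's centre line. The sill corners are at crop (410,120) and (85,240). I'm computing the cabinet pose and the final knob target from these.

```bash
cat > geo.py <<'E'
import numpy as np
from scipy.optimize import brentq
def piv(t,O,a):
    p=np.array([-60+100*np.cos(t)-12*np.sin(t),-100*np.sin(t)-12*np.cos(t)]); c,s=np.cos(a),np.sin(a)
    return O+np.array([[c,-s],[s,c]])@p
def final(pin,O,a,L=106):
    t=brentq(lambda t:np.linalg.norm(piv(t,O,a)-pin)-L,.1,1.4); P=piv(t,O,a); d=(pin-P)/L
    return t,P,d,P+225*d
E
python3 - <<'E'
from h import *; from geo import *
c,W,T=shot("wrist")
f=lambda x,y:ray(c,W,(250+x/4,215+y/4),6)[:2]
A,B=f(410,120),f(85,240); print("corners",A,B,np.linalg.norm(A-B))
r1,r2=f(410,120),f(508,385); l1,l2=f(85,240),f(218,540)
for u,v in ((r1,r2),(l1,l2)): d=v-u; print("yaw",np.arctan2(-d[0],d[1]))
d=B-A; print("yaw front",np.arctan2(d[1],d[0]))
for a in (.08,.1,np.arctan2(d[1],d[0])):
    c_,s_=np.cos(a),np.sin(a); R=np.array([[c_,-s_],[s_,c_]])
    O=(A+B)/2-R@np.array([-20,-210]); foot=O+R@np.array([-20,-190]); print(a,"O",O,"foot",foot)
    pin=np.array([624.8,62.2]); t,P,dd,k=final(pin,O,a); print(t,P,dd,k)
    t0=brentq(lambda t:np.linalg.norm(piv(t,O,a)-[615.5,9.8])-225,-.1,.8); print("t0",t0,piv(t0,O,a))
E
```

```text
corners [588.32111255  40.40429578] [667.99602049  51.12249059] 80.39260323418186
yaw 0.1259069791280101
yaw 0.12477727107199138
yaw front 0.13372131064395396
0.08 O [631.31251491 256.69004539] foot [626.56027264  65.69942731]
0.9420616247527326 [627.48154972 168.16607613] [-0.02529764 -0.99967996] [621.78958098 -56.76191566]
t0 0.19758033888178383 [669.40623657 228.24705917]
0.1 O [627.09363233 256.71093622] foot [626.16189819  65.66347649]
0.9408238250030903 [625.13598391 168.19946752] [-0.00316966 -0.99999498] [624.42281051 -56.79940222]
t0 0.19678819109601645 [665.76570453 229.11338069]
0.13372131064395396 O [619.98215819 256.55510637] foot [625.49210359  65.58484559]
0.9390181642617397 [621.15508694 168.13731453] [ 0.03438597 -0.99940863] [628.8919307  -56.72962668]
t0 0.19516918947047238 [659.59215769 230.43744385]
```

Call:
{"fn": "servo_tool", "kwargs": {
  "angular": [
    [0,0,0],
    [0,0,0],
    [0,0,0],
    [0,0,0],
    [0,0,0],
    [0,0,0],
    [0,0,0],
    [0,0,0]
  ],
  "slide": [
    [-1.1,-2.4,25],
    [0,0,25],
    [0,0,25],
    [0,0,25],
    [0,0,20],
    [0,0,10],
    [0,0,6.5],
    [0,0,0]
  ],
  "hand": [50,50,50,50,50,50,50,50],
  "newtons": 50
}}

```text
clock: 5.92
eef_pos: [616.1, 9.9, 45.9]
eef_rot: [0.0, -0.619, 0.785, -0.0]
wrist_force: [0.4, -0.0, 0.6]
grip_width: 49.8
grip_force: 0.0
```

Call:
{"fn": "servo_tool", "kwargs": {
  "angular": [
    [0,0,0],
    [0,0,0],
    [0,0,0],
    [0,0,0],
    [0,0,0],
    [0,0,0]
  ],
  "slide": [
    [0,0,0],
    [0,0,0],
    [0,0,0],
    [0,0,0],
    [0,0,0],
    [0,0,0]
  ],
  "hand": [35,28,22,18,18,18],
  "newtons": 50
}}

```text
clock: 6.68
eef_pos: [616.1, 9.8, 45.9]
eef_rot: [0.0, -0.619, 0.785, -0.0]
wrist_force: [-0.0, -0.1, 1.2]
grip_width: 19.3
grip_force: 47.4
```

Run:
```python
from h import *
c,W,T=shot("wrist"); im=c["pixels"]; print(np.round(T,3).tolist())
for n in ["hole_outer","hole_inner","stay_knob"]:
    print(n,[(np.round(q["location"],1).tolist(),round(q["conf"],2)) for q in pinpoint(c,n)[:2]])
cv2.imwrite("pics/w2.png",im)
```

```text
[[-0.234, -0.972, 0.0, 616.071], [-0.972, 0.234, -0.0, 9.846], [-0.0, -0.0, -1.0, 45.93], [0.0, 0.0, 0.0, 1.0]]
hole_outer [([623.4, 67.5, 15.6], 0.58)]
hole_inner []
stay_knob [([615.7, 8.5, 51.5], 0.7)]
```

View pics/w2.png

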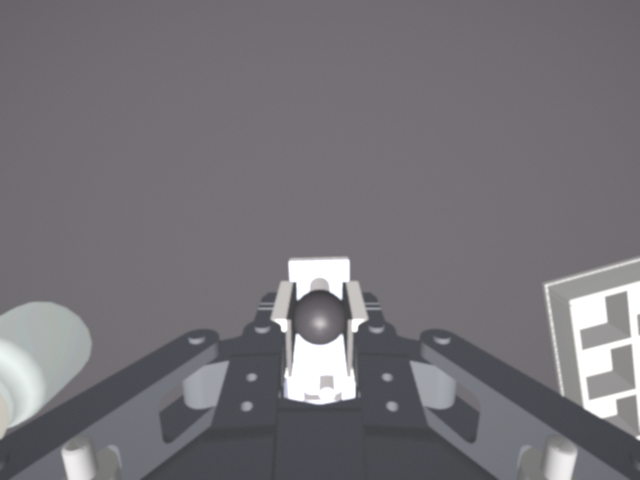

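The ball sits between the pads at px (320,317) and the slot just shows at (322,385). I'll relieve the pin, then lift.

Call:
{"fn": "servo_tool", "kwargs": {
  "angular": [
    [0,0,0],
    [0,0,0],
    [0,0,0],
    [0,0,0],
    [0,0,0],
    [0,0,0],
    [0,0,0],
    [0,0,0],
    [0,0,0],
    [0,0,0],
    [0,0,0]
  ],
  "slide": [
    [1,0,0],
    [1,0,0],
    [1,0,0],
    [0,0,-4],
    [-0.5,0,-5],
    [-0.5,0,-5],
    [-0.5,0,-5],
    [-0.5,0,-5],
    [0,0,-7],
    [0,0,-7],
    [0,0,0]
  ],
  "hand": [18,18,18,18,18,18,18,18,18,18,18],
  "newtons": 50
}}

```text
clock: 8.25
eef_pos: [616.0, 8.9, 84.5]
eef_rot: [0.0, -0.619, 0.785, -0.0]
wrist_force: [0.6, 3.1, -3.2]
grip_width: 19.2
grip_force: 47.1
```

Run:
```python
from h import *
T,s=pose(); print(np.round(T,3).tolist(),s["wrist_force"],s["wrist_torque"])
for n in ["top","side"]:
    c=capture(n)
    for t in ["stay_knob","hole_inner","hole_outer","pin_foot"]: print(n,t,[(np.round(q["location"],1).tolist(),round(q["conf"],2)) for q in pinpoint(c,t)[:2]])
```

```text
[[-0.234, -0.972, 0.001, 616.029], [-0.972, 0.234, 0.0, 8.891], [-0.0, -0.001, -1.0, 84.526], [0.0, 0.0, 0.0, 1.0]] [ 0.60867153  3.10018081 -3.15805756] [ 0.84590877 -0.15210262 -0.02037177]
top stay_knob [([615.1, 11.8, 85.8], 0.85)]
top hole_inner []
top hole_outer [([626.9, 59.0, 44.6], 0.64)]
top pin_foot [([624.9, 64.8, 1.4], 0.43)]
side stay_knob [([615.6, 6.6, 83.1], 0.71)]
side hole_inner [([639.4, 118.9, 32.4], 0.59)]
side hole_outer [([628.1, 55.6, 43.0], 0.76)]
side pin_foot [([630.4, 64.3, -0.3], 0.44)]
```

Call:
{"fn": "servo_tool", "kwargs": {
  "angular": [
    [0,0,-2],
    [0,0,-2],
    [0,0,-2],
    [0,0,-2],
    [0,0,-2],
    [0,0,-2],
    [0,0,-2],
    [0,0,0],
    [0,0,0]
  ],
  "slide": [
    [7.5,-3.4,0],
    [7.7,-3.1,0],
    [7.8,-2.8,0],
    [7.9,-2.6,0],
    [7.9,-2.3,0],
    [8.0,-2.0,0],
    [8.1,-1.7,0],
    [0,0,0],
    [0,0,0]
  ],
  "hand": [18,18,18,18,18,18,18,18,18],
  "newtons": 50
}}

```text
clock: 9.88
eef_pos: [625.5, -47.1, 83.0]
eef_rot: [0.0, 0.71, -0.704, -0.001]
wrist_force: [0.5, 6.2, -2.9]
grip_width: 18.8
grip_force: 47.0
```

Run:
```python
from h import *; from geo import *
T,s=pose(); print(np.round(T,3).tolist(),s["wrist_force"],s["wrist_torque"])
print(final(np.array([625.4,62.3]),np.array([621.8,256.6]),.128))
for n in ["top","side","wrist"]:
    c=capture(n)
    for t in ["stay_knob","hole_inner","hole_outer","pin_foot"]: print(n,t,[(np.round(q["location"],1).tolist(),round(q["conf"],2)) for q in pinpoint(c,t)[:2]])
    if n=="side": a=cv2.resize(c["pixels"][200:320,230:390],(800,600),interpolation=cv2.INTER_CUBIC); cv2.imwrite("pics/s1.png",a)
    if n=="top": cv2.imwrite("pics/t1.png",cv2.resize(c["pixels"][190:310,240:400],(800,600),interpolation=cv2.INTER_CUBIC))
```

```text
[[0.008, -1.0, -0.002, 625.48], [-1.0, -0.008, 0.001, -47.084], [-0.001, 0.002, -1.0, 82.975], [0.0, 0.0, 0.0, 1.0]] [ 0.45460555  6.17333391 -2.8948751 ] [2.10777835 0.24245341 0.12660465]
(0.9375972994238104, array([622.58174062, 168.26252835]), array([ 0.02658735, -0.99964649]), array([628.56389497, -56.65793277]))
top stay_knob [([621.7, -45.4, 85.0], 0.76)]
top hole_inner []
top hole_outer [([622.4, 8.5, 46.0], 0.68)]
top pin_foot []
side stay_knob [([622.3, -50.1, 86.1], 0.65)]
side hole_inner [([629.6, 68.5, 32.5], 0.66), ([774.5, 13.3, 1.1], 0.59)]
side hole_outer [([627.9, 4.4, 47.3], 0.83)]
side pin_foot [([631.6, 66.8, 1.7], 0.44)]
wrist stay_knob []
wrist hole_inner []
wrist hole_outer [([622.4, 5.8, 47.3], 0.96)]
wrist pin_foot [([626.4, 59.4, -2.1], 0.35)]
```

View pics/s1.png

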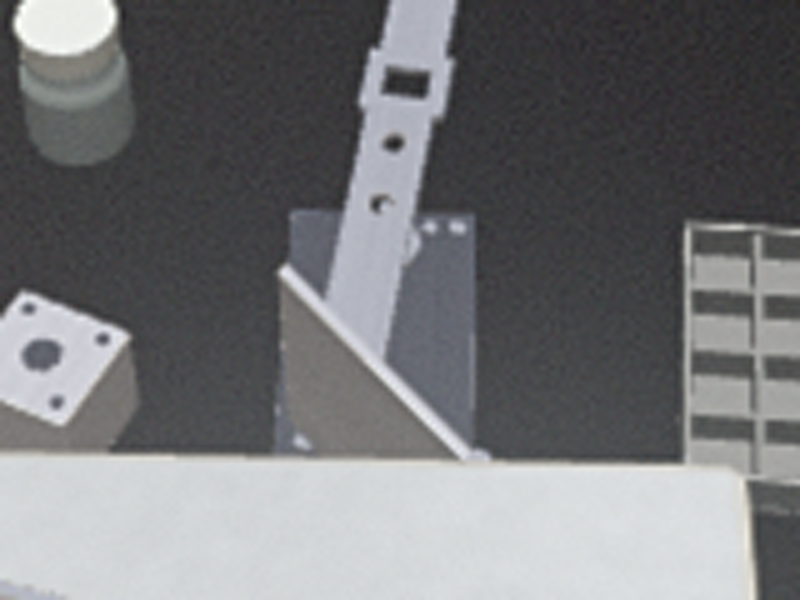

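View pics/t1.png

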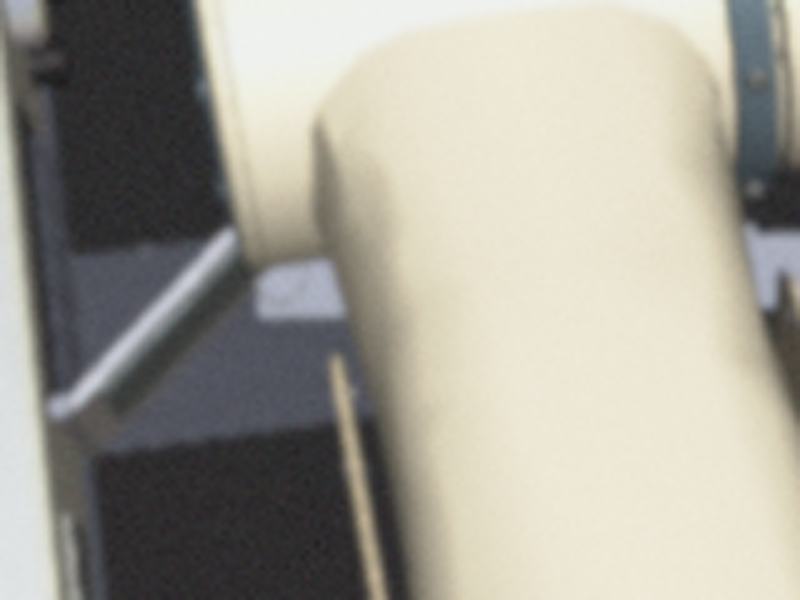

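The side view shows the inner hole at crop (381,204), with the bright pin top showing through its right half. The top view is blocked by the arm. I'll compare this with the predicted projection.

Run:
```python
from h import *; from geo import *
O=np.array([621.8,256.6]);a=.128
c,W,T=shot("side")
k=T[:2,3]; th=np.arcsin((T[2,3]-45.93)/225)
r=225*np.cos(th)-33.5*np.sin(th)
t=brentq(lambda t:np.linalg.norm(piv(t,O,a)-k)-r,.1,1.4);P=piv(t,O,a);d=(k-P)/r
f=lambda p:((proj(c,W,p)-[230,200])*5).round(1)
hh=lambda x,z=0:[*(P+d*(x*np.cos(th)-z*np.sin(th))),18.5+x*np.sin(th)+z*np.cos(th)]
print("theta",th,"t",t,"d",d,"hole",hh(106))
print("inner top/bot",f(hh(106,2.5)),f(hh(106,-2.5)),"middle",f(hh(137,2.5)),"slot",f(hh(168,2.5)))
for p in [(625.4,62.3,30),(626.4,62.3,30),(625.4,63.3,30)]: print("pin",p,f(p))
im=cv2.cvtColor(c["pixels"],cv2.COLOR_BGR2GRAY)
print(im[236:246,298:316])
```

```text
theta 0.1658016573430339 t 0.9181476061863608 d [ 0.00642334 -0.99997937] hole [np.float64(624.8109454844222), np.float64(64.90615537966337), np.float64(35.99456305035967)]
inner top/bot [382.6 196.6] [383.  202.9] middle [393.8 134.7] slot [404.7  74.7]
pin (625.4, 62.3, 30) [382.6 204.4]
pin (626.4, 62.3, 30) [380.2 204.1]
pin (625.4, 63.3, 30) [382.2 206.2]
[[ 56  71 159 181 183 184 181 182 179 179 178 180 179 180 182 168  90  56]
 [ 53  81 183 185 182 187 184 182 180 180 182 182 179 181 184 163  85  54]
 [ 56 103 183 185 184 184 180 178 172 175 182 181 176 181 184 129  67  56]
 [ 57 108 183 186 184 186 138  99 100 124 172 179 181 182 186 114  62  56]
 [ 72 155 185 185 188 186  97  56 127 155 145 175 181 186 183  99  56  59]
 [ 75 161 184 185 189 183  99  74 179 183 177 181 180 182 167  89  55  60]
 [ 99 180 185 184 185 184 156 123 164 181 182 181 182 183 163  96  77  76]
 [128 183 184 182 185 183 185 179 182 186 182 180 182 182 129  99  93 105]
 [144 183 185 181 184 184 180 180 183 183 180 177 184 182 130  95 110 151]
 [162 183 186 185 183 180 182 180 184 183 180 181 181 179 148 111 142 185]]
```

```bash
cat > tgt.py <<'E'
from h import *; from geo import *
O=np.array([621.8,256.6]);a=.128; GIVE=1.0
def target(pin,th):
    # hole at 106 over pin at angle th -> TCP xyz
    t,P,d,k=final(np.array(pin,float),O,a,L=106*np.cos(th))
    r=225*np.cos(th)-33.5*np.sin(th)
    return np.array([*(P+d*(r+GIVE)),45.93+225*np.sin(th)+33.5*(np.cos(th)-1)])
def tool(T,p): return (T[:3,:3].T@(np.array(p)-T[:3,3])).round(1)
E
python3 - <<'E'
from tgt import *
T,s=pose()
for pin in [(624.3,62.3),(625.3,62.3),(623.3,62.3),(624.3,61.3)]:
    for th in (.165,.14,.125,.08,0): p=target(pin,th); print(pin,th,p.round(1),tool(T,p))
E
```

```text
(624.3, 62.3) 0.165 [628.3 -50.5  82.4] [ 3.6 -2.8  0.6]
(624.3, 62.3) 0.14 [627.7 -51.8  77. ] [ 4.9 -2.1  6.1]
(624.3, 62.3) 0.125 [627.4 -52.6  73.7] [ 5.6 -1.8  9.3]
(624.3, 62.3) 0.08 [626.7 -54.6  63.8] [ 7.7 -1.1 19.3]
(624.3, 62.3) 0 [626.2 -57.7  45.9] [10.8 -0.6 37.1]
(625.3, 62.3) 0.165 [630.5 -50.5  82.4] [ 3.6 -4.9  0.6]
(625.3, 62.3) 0.14 [629.9 -51.8  77. ] [ 4.9 -4.3  6.1]
(625.3, 62.3) 0.125 [629.5 -52.5  73.7] [ 5.6 -4.   9.3]
(625.3, 62.3) 0.08 [628.8 -54.6  63.8] [ 7.7 -3.3 19.3]
(625.3, 62.3) 0 [628.4 -57.7  45.9] [10.8 -2.8 37.1]
(623.3, 62.3) 0.165 [626.2 -50.5  82.4] [ 3.6 -0.6  0.6]
(623.3, 62.3) 0.14 [625.6 -51.8  77. ] [ 4.9 -0.   6.1]
(623.3, 62.3) 0.125 [625.3 -52.6  73.7] [5.6 0.3 9.3]
(623.3, 62.3) 0.08 [624.6 -54.6  63.8] [ 7.7  1.  19.3]
(623.3, 62.3) 0 [624.1 -57.7  45.9] [10.8  1.5 37.1]
(624.3, 61.3) 0.165 [630.  -51.4  82.4] [ 4.5 -4.4  0.6]
(624.3, 61.3) 0.14 [629.3 -52.7  77. ] [ 5.8 -3.8  6.1]
(624.3, 61.3) 0.125 [629.  -53.5  73.7] [ 6.6 -3.4  9.3]
(624.3, 61.3) 0.08 [628.3 -55.6  63.8] [ 8.7 -2.7 19.3]
(624.3, 61.3) 0 [627.8 -58.6  45.9] [11.8 -2.2 37.1]
```

Call:
{"fn": "servo_tool", "kwargs": {
  "angular": [
    [0,0,0],
    [0,0,0],
    [0,0,0],
    [0,0,0]
  ],
  "slide": [
    [2.4,-2.2,0],
    [2.5,0,2],
    [0,0,3],
    [0,0,0]
  ],
  "hand": [18,18,18,18]
}}

```text
clock: 11.18
eef_pos: [628.2, -52.6, 78.3]
eef_rot: [0.0, 0.71, -0.704, -0.0]
wrist_force: [-0.1, 4.6, -3.7]
grip_width: 19.3
grip_force: 47.1
```

```bash
cat > look.py <<'E'
from tgt import *
c,W,T=shot("side"); s=observe()
k=T[:2,3]-[0,-1]; th=np.arcsin((T[2,3]-45.93)/225); r=225*np.cos(th)-33.5*np.sin(th)
t=brentq(lambda t:np.linalg.norm(piv(t,O,a)-k)-r,.1,1.4);P=piv(t,O,a);d=(k-P)/r
hole=P+d*106*np.cos(th)
print("tcp",T[:3,3].round(2),"th",th.round(4),"t",round(t,3),"hole",hole.round(2),"F",np.round(s["wrist_force"],2),"dtool y",T[:2,1].round(3))
px=proj(c,W,[*hole,18.5+106*np.sin(th)]); u,v=np.round(px).astype(int)
im=cv2.cvtColor(c["pixels"],cv2.COLOR_BGR2GRAY)
print(px,"pin624.3",proj(c,W,[624.3,62.3,30])); print("u0",u-5,"v0",v-3); print(im[v-3:v+6,u-5:u+7])
E
python3 look.py
```

```text
tcp [628.16 -52.61  78.34] th 0.1445 t 0.975 hole [623.67  61.23] F [-0.31  5.14 -3.33] dtool y [-1.    -0.008]
[307.39691411 239.41128747] pin624.3 [307.03015898 240.94358292]
u0 302 v0 236
[[184 185 182 185 180 177 177 183 182 178 182 185]
 [185 182 185 181 179 175 178 182 180 180 183 185]
 [183 184 181 159 139 121 150 180 180 177 183 185]
 [184 186 162  93  77  92 102 170 181 181 183 170]
 [187 185 163  88 129 178 156 160 180 179 182 164]
 [185 186 183 136 177 186 183 179 181 179 182 142]
 [185 184 184 182 178 182 183 182 180 182 183 130]
 [182 183 183 181 178 181 182 178 182 181 186 124]
 [184 183 182 182 179 181 183 178 178 184 179 112]]
```

Run:
```python
from tgt import *
T,s=pose()
for th in (.1445,.135,.125): p=target((622.9,62.7),th); print(p.round(1),tool(T,p))
```

```text
[624.2 -51.2  78. ] [-1.4  3.9  0.5]
[624.  -51.7  75.9] [-0.9  4.1  2.5]
[623.8 -52.2  73.7] [-0.4  4.3  4.7]
```

Call:
{"fn": "servo_tool", "kwargs": {
  "angular": [
    [0,0,1],
    [0,0,1],
    [0,0,0],
    [0,0,0]
  ],
  "slide": [
    [-0.7,2,0],
    [-0.6,1.9,0.5],
    [0,0,0],
    [0,0,0]
  ],
  "hand": [18,18,18,18]
}}

```text
clock: 11.72
eef_pos: [624.7, -51.2, 78.4]
eef_rot: [0.0, -0.697, 0.717, -0.0]
wrist_force: [0.8, 5.3, -2.9]
grip_width: 19.1
grip_force: 47.1
```

```bash
python3 look.py
```

```text
tcp [624.67 -51.23  78.43] th 0.145 t 0.95 hole [623.08  62.67] F [ 0.82  4.78 -4.14] dtool y [-1.     0.027]
[307.56250464 239.94085171] pin624.3 [307.03015898 240.94358292]
u0 303 v0 237
[[183 183 183 183 179 181 183 183 181 181 187 159]
 [183 185 178 175 160 173 181 182 179 182 185 126]
 [186 185 138 104 109 123 171 182 181 183 186 115]
 [185 181 100 125 173 161 146 175 180 183 183  98]
 [184 180 113 175 183 181 177 178 179 183 166  87]
 [183 184 176 171 181 183 184 180 180 184 160  91]
 [183 182 181 178 180 180 180 179 179 185 131  97]
 [183 182 181 179 181 183 182 177 182 181 123 106]
 [183 181 181 180 184 182 180 179 183 181 120 140]]
```

Run:
```python
from tgt import *
T,s=pose()
for th in (.145,.135,.125,.115): p=target((622.5,63.3),th); print(p.round(1),tool(T,p))
```

```text
[622.5 -50.6  78.1] [-0.5  2.2  0.4]
[622.3 -51.1  75.9] [-0.   2.4  2.6]
[622.1 -51.6  73.7] [0.4 2.6 4.7]
[621.9 -52.1  71.5] [0.9 2.7 6.9]
```

Call:
{"fn": "servo_tool", "kwargs": {
  "angular": [
    [0,0,0.5],
    [0,0,0.5],
    [0,0,0],
    [0,0,0]
  ],
  "slide": [
    [-0.5,1.2,0],
    [0,1,0.8],
    [0,0,0.8],
    [0,0,0]
  ],
  "hand": [18,18,18,18]
}}

```text
clock: 12.28
eef_pos: [622.7, -50.8, 77.2]
eef_rot: [0.0, -0.691, 0.723, -0.0]
wrist_force: [0.4, 4.9, -2.3]
grip_width: 18.9
grip_force: 47.2
```

```bash
python3 look.py
```

```text
tcp [622.7  -50.83  77.2 ] th 0.1394 t 0.936 hole [622.68  63.36] F [ 0.62  5.29 -1.42] dtool y [-0.999  0.044]
[307.69978378 240.39381965] pin624.3 [307.03015898 240.94358292]
u0 303 v0 237
[[182 184 184 183 178 179 180 183 178 180 183 184]
 [183 185 186 178 175 176 182 180 178 178 182 168]
 [186 186 175 143 127 154 172 182 180 180 185 143]
 [187 182 125 141 159 159 143 175 181 183 183 122]
 [186 178 118 175 181 179 151 177 182 184 184  99]
 [183 184 157 159 176 180 177 179 179 184 167  98]
 [184 185 182 177 180 184 182 182 180 185 159 108]
 [183 183 180 180 180 183 180 179 183 181 126 107]
 [184 184 180 182 179 184 178 179 181 182 125 143]]
```

Call:
{"fn": "servo_tool", "kwargs": {
  "angular": [
    [0,0,0],
    [0,0,0],
    [0,0,0],
    [0,0,0]
  ],
  "slide": [
    [0,0.5,0.5],
    [0,0,0.7],
    [0.1,0,0.7],
    [0,0,0]
  ],
  "hand": [18,18,18,18]
}}

```text
clock: 12.82
eef_pos: [622.2, -51.6, 74.9]
eef_rot: [-0.0, -0.691, 0.723, -0.0]
wrist_force: [1.5, 1.8, -1.6]
grip_width: 18.3
grip_force: 47.2
```

```bash
python3 look.py
```

```text
tcp [622.15 -51.59  74.93] th 0.1292 t 0.938 hole [622.34  63.1 ] F [ 1.69  0.63 -1.08] dtool y [-0.999  0.044]
[307.88644405 240.65611617] pin624.3 [307.03015898 240.94358292]
u0 303 v0 238
[[184 185 183 181 177 177 180 182 182 179 184 184]
 [184 185 178 152 144 156 175 181 183 179 184 168]
 [185 185 153 144 159 160 139 176 180 181 184 138]
 [185 182 136 171 184 176 130 173 180 180 185 122]
 [184 183 156 146 176 162 136 177 180 182 187 120]
 [183 184 180 177 167 177 178 181 180 183 180 114]
 [183 184 183 182 181 181 182 182 180 183 164 116]
 [184 184 182 178 182 182 181 178 179 182 144 140]
 [183 180 183 178 181 184 181 178 180 180 127  99]]
```

Call:
{"fn": "servo_tool", "kwargs": {
  "angular": [
    [0,0,0],
    [0,0,0],
    [0,0,0],
    [0,0,0],
    [0,0,0]
  ],
  "slide": [
    [0.8,0,0],
    [0.2,0,0.8],
    [0.2,0,0.8],
    [0.2,0,0.8],
    [0,0,0]
  ],
  "hand": [18,18,18,18,18]
}}

```text
clock: 13.5
eef_pos: [621.9, -52.5, 72.3]
eef_rot: [-0.0, -0.691, 0.722, 0.0]
wrist_force: [1.9, 2.4, -2.0]
grip_width: 18.9
grip_force: 47.3
```

```bash
python3 look.py
```

```text
tcp [621.91 -52.52  72.29] th 0.1174 t 0.942 hole [622.08  62.73] F [ 1.95  2.45 -1.99] dtool y [-0.999  0.044]
[308.04191688 240.93372598] pin624.3 [307.03015898 240.94358292]
u0 303 v0 238
[[184 184 182 180 181 179 181 182 178 179 182 184]
 [181 184 180 178 177 173 178 183 180 180 184 184]
 [184 186 175 163 162 163 140 173 180 182 186 166]
 [185 183 150 176 185 176 129 173 181 178 183 141]
 [183 183 143 148 174 157 121 172 181 183 183 129]
 [186 183 179 165 148 151 179 183 178 181 183 128]
 [184 182 181 181 178 181 185 182 178 183 178 121]
 [183 182 182 180 180 184 181 180 178 181 163 146]
 [184 183 180 177 180 183 181 178 180 181 144 105]]
```

Call:
{"fn": "servo_tool", "kwargs": {
  "angular": [
    [0,0,0],
    [0,0,0],
    [0,0,0],
    [0,0,0],
    [0,0,0],
    [0,0,0],
    [0,0,0]
  ],
  "slide": [
    [0.5,-0.7,0],
    [0.3,0,1.5],
    [0.3,0,1.5],
    [0.3,0,1.5],
    [0.3,0,1.5],
    [0.3,0,1.5],
    [0,0,0]
  ],
  "hand": [18,18,18,18,18,18,18]
}}

```text
clock: 14.42
eef_pos: [622.4, -54.5, 64.6]
eef_rot: [-0.0, -0.691, 0.723, 0.0]
wrist_force: [0.8, 5.4, -1.7]
grip_width: 18.8
grip_force: 47.2
```

Call:
{"fn": "servo_tool", "kwargs": {
  "angular": [
    [0,0,0],
    [0,0,0],
    [0,0,0],
    [0,0,0],
    [0,0,0],
    [0,0,0]
  ],
  "slide": [
    [0.2,0,2],
    [0.2,0,2],
    [0.2,0,2],
    [0.2,0,2],
    [0.2,0,1.5],
    [0,0,0]
  ],
  "hand": [18,18,18,18,18,18]
}}

```text
clock: 15.18
eef_pos: [622.5, -55.8, 55.4]
eef_rot: [-0.0, -0.691, 0.723, -0.0]
wrist_force: [1.2, 3.0, -1.0]
grip_width: 18.9
grip_force: 47.3
```

Call:
{"fn": "servo_tool", "kwargs": {
  "angular": [
    [0,0,0],
    [0,0,0],
    [0,0,0],
    [0,0,0],
    [0,0,0],
    [0,0,0],
    [0,0,0]
  ],
  "slide": [
    [0.3,-0.3,2],
    [0.2,0,2],
    [0.2,0,1.5],
    [0.2,0,1.5],
    [0.1,0,1],
    [0,0,0.7],
    [0,0,0]
  ],
  "hand": [18,18,18,18,18,18,18]
}}

```text
clock: 16.05
eef_pos: [622.8, -56.9, 46.9]
eef_rot: [-0.0, -0.691, 0.722, -0.0]
wrist_force: [-0.5, -1.6, 1.8]
grip_width: 19.0
grip_force: 47.6
```

```bash
python3 look.py
```

```text
tcp [622.82 -56.92  46.93] th 0.0045 t 0.927 hole [623.16  62.93] F [ 0.23 -0.98  2.79] dtool y [-0.999  0.044]
[307.55899041 244.66897006] pin624.3 [307.03015898 240.94358292]
u0 303 v0 242
[[183 187 164 143 177 160 139 180 179 182 181 166]
 [185 185 160 108 106 109 139 180 179 182 183 148]
 [184 182 144  98  97  99 135 178 181 182 181 132]
 [184 185 144  98  99 104 127 175 181 182 181 143]
 [184 184 175 136 134 149 174 181 182 180 165 106]
 [183 183 183 181 181 186 185 180 181 183 160 104]
 [184 185 180 180 183 184 179 180 182 185 148 105]
 [184 181 181 180 183 183 182 180 182 185 146 103]
 [183 182 183 180 181 184 180 178 182 182 116  95]]
```

Call:
{"fn": "servo_tool", "kwargs": {
  "angular": [
    [0,0,0],
    [0,0,0],
    [0,0,0],
    [0,0,0],
    [0,0,0],
    [0,0,0]
  ],
  "slide": [
    [0,0,0],
    [0,0,0],
    [0,0,0],
    [0,0,0],
    [0,0,0],
    [0,0,0]
  ],
  "hand": [22,26,32,40,46,46]
}}

```text
clock: 16.85
eef_pos: [622.7, -56.5, 46.7]
eef_rot: [0.0, -0.691, 0.722, -0.0]
wrist_force: [0.4, -0.6, -0.0]
grip_width: 45.9
grip_force: 0.0
```

Call:
{"fn": "servo_tool", "kwargs": {
  "angular": [
    [0,0,0],
    [0,0,0],
    [0,0,0],
    [0,0,0],
    [0,0,0],
    [0,0,0],
    [0,0,0],
    [0,0,0]
  ],
  "slide": [
    [0,0,-8],
    [0,0,-15],
    [0,0,-20],
    [0,0,-25],
    [0,0,-30],
    [0,0,-30],
    [0,0,0],
    [0,0,0]
  ],
  "hand": [46,46,46,46,46,46,46,46]
}}

```text
clock: 17.85
eef_pos: [622.5, -56.4, 175.0]
eef_rot: [0.0, -0.691, 0.723, 0.0]
wrist_force: [-0.6, -0.7, -0.3]
grip_width: 46.2
grip_force: 0.0
```

Run:
```python
from h import *
a=[]
for n in ["wrist","side"]:
    c,W,T=shot(n)
    for t in ["stay_knob","hole_inner","hole_outer","pin_foot","vent_flap"]: print(n,t,[(np.round(q["location"],1).tolist(),round(q["conf"],2)) for q in pinpoint(c,t)[:1]] if t!="vent_flap" else "")
    a.append(c["pixels"])
w=cv2.resize(a[0][200:400,220:420],(400,400)); s=cv2.resize(a[1][200:300,250:350],(400,400),interpolation=cv2.INTER_CUBIC)
cv2.imwrite("pics/end.png",np.hstack([w,s])); print(observe()["clock"],observe()["wrist_force"])
```

```text
wrist stay_knob [([622.7, -55.3, 51.5], 0.59)]
wrist hole_inner [([622.5, 65.8, 18.2], 0.69)]
wrist hole_outer [([621.0, 4.4, 18.8], 0.88)]
wrist pin_foot [([624.4, 60.7, 0.3], 0.67)]
wrist vent_flap 
side stay_knob [([620.7, -58.2, 50.2], 0.96)]
side hole_inner [([627.7, 66.0, 17.1], 0.96)]
side hole_outer [([626.1, 2.3, 19.3], 0.74)]
side pin_foot [([630.4, 63.2, -2.9], 0.39)]
side vent_flap 
18.35 [-0.31410315  0.10706462 -0.62859142]
```

View pics/end.png

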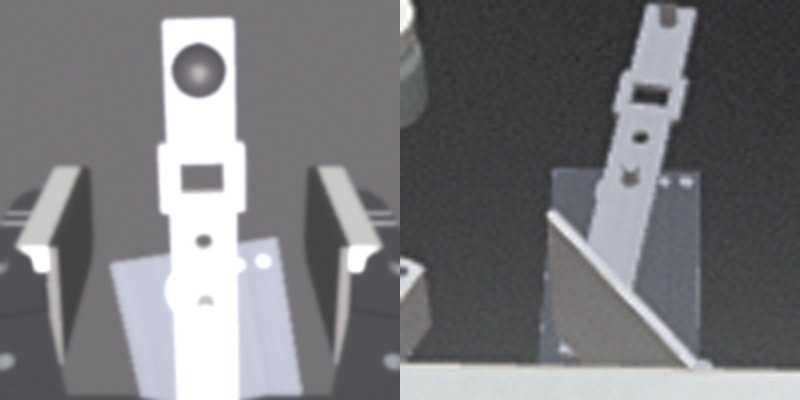

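The final view shows the pin standing through the inner hole, at (205,298) in the wrist half and (630,178) in the side half. The stay lies flat with its knob at z of about 51 mm, the flap is held wide open, and the gripper is clear.

```bash
python3 -c "
from station import *
print(close_job())"
```

```text
the job is handed in; nothing more can be done
None
```

The stay's inner hole is on the pin, the stay lies flat and the pin holds the flap wide open; the gripper is clear of everything and the job was handed in at about 18 s, though no verdict came back.

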